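Find the tile that stays high and leave the weight on it

TASK

A small token has been lost under one of the eight sprung tiles of the display tray; they all look alike, but that one stays high when it is pressed. Pick up the brass weight, press the tiles gently with its foot (not with the fingers) to find the one that does not sink, and leave the weight standing upright on the middle of that tile. Do not force any tile, and leave the other goods where they are.

Things in the scene. Friction and masses are not known exactly. Their poses are not given: they have to be found in the camera images.
- weight: turned brass weight, about 0.45 kg, 87 mm tall: round foot 28 mm across, round body 36 mm across from 13 to 41 mm height, thin neck to 53 mm, then a square grip 20 x 20 mm up to 87 mm. It stands on the table at the right. Origin: centre of its underside; z up, x and y square to the flat sides of the grip
- weight_foot (a point): centre of the underside of the weight's foot
- weight_grip (a point): middle of the weight's square grip, 70 mm above its underside; the place to hold it, from above
- tray: dark wooden display tray, 101 x 197 mm, 22 mm high, fixed to the table, with 2 x 4 wells; in each a sprung pale wooden tile, 41 x 41 mm, 48 mm from centre to centre, its flat top 30 mm above the table (8 mm above the tray's walls). All look level; the token may be under any of the eight. Origin: centre of the tray's underside; y along its long side, z up
- tile_level (a point): centre of the tray, at the height of the unpressed tile tops. A tile goes straight down: it yields from about 0.8 N, then 0.7 N per mm, to a hard stop 6 mm down (about 5 N); the one over the token meets it 1 mm down (about 1.5 N) and then takes some 6 N more per mm. Under the weight alone that tile stays 1 to 2 mm down, any other sinks 4 to 6 mm
- spot_1 (a point): centre of the top face of one of the tiles as it stands unpressed (30 mm above the table); fixed to the tray, it does not go down with the tile; in the tray's frame at x -24, y +72 mm
- spot_2 (a point): centre of the top face of one of the tiles as it stands unpressed (30 mm above the table); fixed to the tray, it does not go down with the tile; in the tray's frame at x -24, y +24 mm
- spot_3 (a point): centre of the top face of one of the tiles as it stands unpressed (30 mm above the table); fixed to the tray, it does not go down with the tile; in the tray's frame at x -24, y -24 mm
- spot_4 (a point): centre of the top face of one of the tiles as it stands unpressed (30 mm above the table); fixed to the tray, it does not go down with the tile; in the tray's frame at x -24, y -72 mm
- spot_5 (a point): centre of the top face of one of the tiles as it stands unpressed (30 mm above the table); fixed to the tray, it does not go down with the tile; in the tray's frame at x +24, y +72 mm
- spot_6 (a point): centre of the top face of one of the tiles as it stands unpressed (30 mm above the table); fixed to the tray, it does not go down with the tile; in the tray's frame at x +24, y +24 mm
- spot_7 (a point): centre of the top face of one of the tiles as it stands unpressed (30 mm above the table); fixed to the tray, it does not go down with the tile; in the tray's frame at x +24, y -24 mm
- spot_8 (a point): centre of the top face of one of the tiles as it stands unpressed (30 mm above the table); fixed to the tray, it does not go down with the tile; in the tray's frame at x +24, y -72 mm
- dish_b: bystander, fixed to the table: round glass trinket dish, 93 mm across, 20 mm high, on the right, beyond the weight; origin: centre of its underside
- bell: bystander: brass counter bell, 82 mm across, 61 mm high, on the robot's side of the tray; origin: centre of its underside
- mug_left: bystander, fixed to the table: plain white mug, 74 mm across, 88 mm high, left of the tray; origin: centre of its underside
- dish: bystander: round glass trinket dish, 93 mm across, 20 mm high, left of the tray; origin: centre of its underside
- glass_candle: bystander: painted glass candle, 66 mm across, 101 mm high, on the right; origin: centre of its underside
Mind the look-alikes: they are no part of the job. Of the things that look like the weight, the smaller one is meant.

How it is judged (in metres and radians):
On the way:
1. the held weight's foot bears on a tile (contact force between weight and tray above 1 N and contact force between the fingers and weight above 1 N and z of weight_foot in the frame of tray above 0.02 m), for 0.05 s.
At the end, for the whole second after the job is handed in: the weight stands still and upright (within 0.08 rad) on the tile that has the token under it, its foot's centre within 9 mm of the tile's centre and less than 2.6 mm below the unpressed level, its weight borne by the tile (z of weight_foot in the frame of tray between 0.0274 and 0.032 m and (horizontal distance between weight_foot and spot_1 below 0.009 m or horizontal distance between weight_foot and spot_2 below 0.009 m or horizontal distance between weight_foot and spot_3 below 0.009 m or horizontal distance between weight_foot and spot_4 below 0.009 m or horizontal distance between weight_foot and spot_5 below 0.009 m or horizontal distance between weight_foot and spot_6 below 0.009 m or horizontal distance between weight_foot and spot_7 below 0.009 m or horizontal distance between weight_foot and spot_8 below 0.009 m) and angle between weight's own z axis and vertical below 0.08 rad and contact force between weight and tray above 2 N and linear speed of weight below 0.01 m/s); the robot touches nothing.
It fails at once if a tile or the tray is pressed with more than 20 N through the weight (contact force between weight and tray above 20 N).
It fails at once if the fingers press on the tray or its tiles (contact force between the fingers and tray above 1 N).
It fails at once if the weight is knocked over (angle between weight's own z axis and vertical above 0.6 rad).
It fails at once if a bystander is moved by more than 20 mm (distance of any of bell, dish, glass_candle from where it was at the start of the episode above 0.02 m).
It also fails if it takes over 58 s, if anything falls off the work surface, if the arm or the gripper's body presses on something with over 40 N, if the wrist force passes 120 N, or if a joint passes its speed limit or range.

ROBOT

A 7-joint arm with a two-finger parallel gripper is mounted at the origin on a cart in front of the work surface, level with it; the furniture and walls round the work are solid. World frame = base frame: x ahead of the robot, y to its left, z up, the work surface at z = 0. Lengths are in mm, angles in rad, forces in N, time in s.
With the tool pointing down it reaches from about 400 to 875 mm from the base axis. Payload 4.4 kg.
Tool frame: the origin (TCP) lies at the very end of the fingers, on their centre line; the grasp point (between the pads) lies 19 mm behind it; z points along the fingers, y is the direction in which the jaws open and shut (so a half turn about z gives the same grasp; the last joint's range is limited). The gripper opens to 85 mm and grips with 20 to 120 N. Pads are 22 mm wide; open, the fingers measure 114 mm over their backs; the gripper's body (76 mm by 85 mm) begins 54 mm behind the grasp point. The pads swing forward as they close: fully open they stand 13 mm farther back than shut.
Start: joints at [-1.168, 0.628, 0.038, 1.517, -0.027, 0.996, -0.02], TCP at [293.66, 579.898, 231.313] pointing down, gripper open.
Joint ranges: [-3.06, 3.06], [-0.37, 2.12], [-1.25, 1.32], [0.18, 2.47], [-1.1, 4.24], [0.23, 1.98], [-2.94, 2.94]. Speed limits (rad/s): [2.57, 2.57, 3.14, 3.14, 3.14, 3.14, 3.14].

INTERFACE

Orientations are given as [roll, pitch, yaw] about the fixed x, y, z axes, in that order (R = Rz(yaw) Ry(pitch) Rx(roll)).
In Python, from cell import ctrl gives the robot as it stands. The module is installed in compiled form; this text tells all that it offers.
- The arm moves only by the shell command python3 -m jog 'ROWS'. ROWS is text: rows parted by semicolons, each of 7 numbers parted by spaces: the shift along the tool's x, y, z in mm, then the turn, a rotation vector about the tool's x, y, z in degrees, then the opening, from -1 (shut) to 1 (fully open). In form: x y z wx wy wz claw; .... A call has 1 to 8 rows; each row is the pose to reach, as a shift and turn from the pose commanded when the call began, along the tool's axes at that moment; what a row does not reach only later rows make up. A row lasts 1/8 s, in which the tool goes at most 62.5 mm and 10.7 degrees, less where a joint would pass 70% of its speed; a pose out of reach is approached as far as the arm can. A call with a gripper value outside its range is refused whole. The fingers move at their own pace and stop on an object; the grip force is fixed at half the most. Time passes only in rows, so rows that repeat a pose let the fingers close. It gives the time, the measured TCP pose, the force and the opening at its end, in the units of the state.
- ctrl.read_state(): the state, without advancing time (a new reading comes with each control period).
- ctrl.get_image(name): name is "scene" or "top" or "wrist"; returns a dict with "image" (420x560x3 uint8, red, green, blue), "z_map" (420x560 float32, mm along the optical axis (not along the pixel's ray), 0 where there is no reading), "vertical_fov" (degrees; the focal length in pixels is half the picture's height over the tangent of half this angle, whatever the lens; pixels are square), "cx", "cy" (the principal point, pixels), "extrinsics" (4x4, takes a point from world to camera coordinates); the wrist camera has in their place "hand_eye" (4x4, takes a point from camera to tool coordinates, whose origin is the TCP and whose axes are the flange's). Camera axes: x right, y down, z forward; pixel columns grow to the right and rows downward; lengths in mm; the calibration is good to about 2 mm. A picture is of the moment at which its call begins: read the wrist's pose just before it.
- ctrl.finish_job(): hands the job in, once; it reports no verdict.
The state is a dict: "clock": time; "qpos": joint angles; "qd": joint speeds; "tau": joint torques, N m; "eef_pos": TCP position; "tool_rot": TCP orientation; "force": force on the tool from outside, world axes, zero at the start; "torque": the same for the moment, N m; "width": finger opening in mm.
Only numpy, scipy, OpenCV 4.12 (cv2) and the standard library are available. Lean on these libraries where they do the work, as an engineer would, in place of code of your own. Each camera call takes 0.05 s, during which the arm holds its last target.

## Working session

There is one attempt and no reset: what is moved stays moved. The work goes in short steps, Python scripts to look and compute and a shell command to move; the robot and the scene stay as the last step left them, time stands still between calls to the robot, and variables do not carry over. Pictures are saved under pics/ and viewed, and the job is handed in when it is done.

```bash
mkdir -p pics; cat > h.py <<'E'
import numpy as np, cv2
from cell import ctrl
from scipy.spatial.transform import Rotation as R
def cam(n):
    s=ctrl.read_state(); d=ctrl.get_image(n); im=d['image']; h=im.shape[0]
    f=h/2/np.tan(np.radians(d['vertical_fov'])/2)
    if n=='wrist':
        T=np.eye(4);T[:3,:3]=R.from_euler('xyz',s['tool_rot']).as_matrix();T[:3,3]=s['eef_pos']
        C=T@np.array(d['hand_eye'])
    else: C=np.linalg.inv(np.array(d['extrinsics']))
    return dict(im=im,z=d['z_map'],f=f,cx=d['cx'],cy=d['cy'],C=C)
def pt(c,u,v,z=None):
    r=np.array([(u-c['cx'])/c['f'],(v-c['cy'])/c['f'],1.])
    o=c['C'][:3,3]; w=c['C'][:3,:3]@r
    k=(z-o[2])/w[2] if z is not None else c['z'][int(v),int(u)]
    return o+k*w
def cloud(c):
    H,W=c['z'].shape; v,u=np.mgrid[:H,:W]
    p=np.stack([(u-c['cx'])/c['f']*c['z'],(v-c['cy'])/c['f']*c['z'],c['z']],-1)
    return p@c['C'][:3,:3].T+c['C'][:3,3]
def save(n,im): cv2.imwrite('pics/'+n,im[...,::-1])
E
python3 - <<'E'
from h import *
for n in('scene','top'):
    c=cam(n); save(n+'1.png',c['im']); print(n,c['f'],c['C'][:3,3].round(),(c['z']>0).mean())
print(ctrl.read_state())
E
```

```text
scene 415.0788727076115 [ -64. -838.  636.] 0.9959948979591837
top 496.6317004210586 [ 445.  -17. 1342.] 0.9960501700680272
{'clock': 0.1, 'qpos': array([-1.16779193,  0.62926292,  0.03846613,  1.51822443, -0.02701176,
        0.99633994, -0.02001771]), 'qd': array([-3.69575292e-04, -2.67181212e-03, -6.77063546e-05, -6.41113381e-04,
        1.20593058e-03, -1.33471617e-03,  1.45999761e-03]), 'tau': array([ 3.31881129e-03, -5.64539802e+01,  1.23065818e+00, -1.93977588e+01,
        1.13264754e-02,  5.36208550e-03,  2.55124796e-06]), 'eef_pos': array([293.41422336, 579.38957914, 230.48937176]), 'tool_rot': array([-3.13987663e+00,  1.98981736e-05,  2.67274786e+00]), 'force': array([ 0.50301761,  0.60661985, -0.44747157]), 'torque': array([ 0.03156121,  0.02916125, -0.01268116]), 'width': 85.5153071630238}
```

View pics/scene1.png

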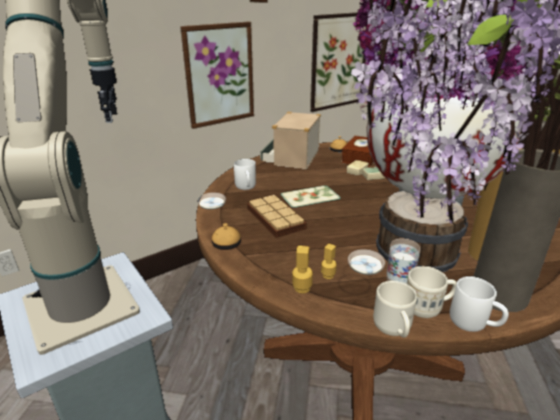

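View pics/top1.png

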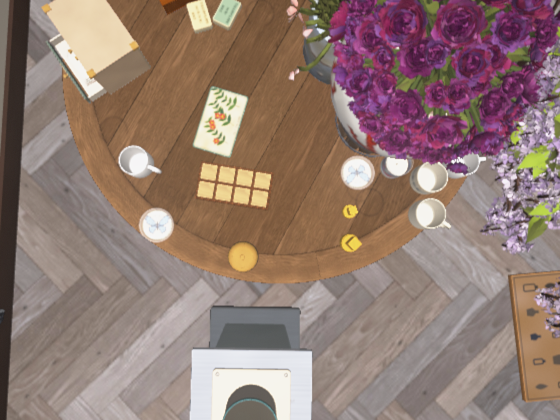

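The two weight look-alikes are at top (350,211) / scene (329,262), which is smaller, and at top (351,243) / scene (302,270), which is larger. I'll confirm the sizes in an enlarged crop and measure the tray.

```bash
python3 - <<'E'
from h import *
c=cam('top'); P=cloud(c); hsv=cv2.cvtColor(c['im'],cv2.COLOR_RGB2HSV)
a=cv2.resize(c['im'][190:265,320:385],None,fx=6,fy=6,interpolation=cv2.INTER_CUBIC)
s=cam('scene'); b=cv2.resize(s['im'][235:300,280:345],None,fx=6,fy=6,interpolation=cv2.INTER_CUBIC)
o=np.zeros((450,790,3),np.uint8); o[:450,:390]=a; o[:390,400:790]=b; save('crop1.png',o)
m=(hsv[...,0]>20)&(hsv[...,0]<32)&(hsv[...,1]>170)&(hsv[...,2]>120)
n,l,st,ce=cv2.connectedComponentsWithStats(m.astype(np.uint8))
for i in range(1,n):
    if st[i,4]>40: q=P[l==i]; print('brass',ce[i].round(1),st[i],'zmax',np.percentile(q[:,2],98).round(1),'top ctr',np.median(q[q[:,2]>q[:,2].max()-8],0).round(1))
# tray by height
W=(P[...,2]>15)&(P[...,2]<45); W[:150]=0;W[:,:180]=0;W[220:]=0;W[:,290:]=0
q=P[W]; print(len(q)); 
t=(P[...,2]>26)&W; t=t.astype(np.uint8)
pts=np.argwhere(W)[:,::-1].astype(np.float32); r=cv2.minAreaRect(pts);print(r)
X=np.array([pt(c,u,v,22) for u,v in pts]);r=cv2.minAreaRect(X[:,:2].astype(np.float32));print('tray22',r)
mt=((hsv[...,2]>150)&(hsv[...,1]<160)&W).astype(np.uint8); mt=((hsv[...,2]>150)&W).astype(np.uint8)
n,l,st,ce=cv2.connectedComponentsWithStats(mt)
C=[]
for i in range(1,n):
    if st[i,4]>60: p=pt(c,*ce[i],30); C.append(p[:2]); print('tile',ce[i].round(1),st[i,4],p.round(1), P[l==i][:,2].mean().round(1))
print(np.mean(C,0))
E
```

```text
2692
((235.0218048095703, 178.09043884277344), (74.03612518310547, 51.294307708740234), 9.057887077331543)
tray22 ((602.7684326171875, 55.740379333496094), (197.00831604003906, 137.67417907714844), 82.22575378417969)
tile [208.3 171.2] 266 [618.3 126.9  30. ] 30.7
tile [226.3 174. ] 272 [612.1  79.2  30. ] 30.6
tile [244.  176.9] 268 [605.3  32.   30. ] 30.2
tile [261.9 179.9] 263 [598.4 -15.6  30. ] 30.4
tile [205.3 189.2] 262 [570.3 133.5  30. ] 30.4
tile [223.  192.1] 276 [563.5  86.5  30. ] 30.5
tile [240.9 195.1] 272 [556.6  38.9  30. ] 30.7
tile [258.9 198. ] 265 [550.1  -8.8  30. ] 30.5
[584.31915381  59.07536399]
```

View pics/crop1.png

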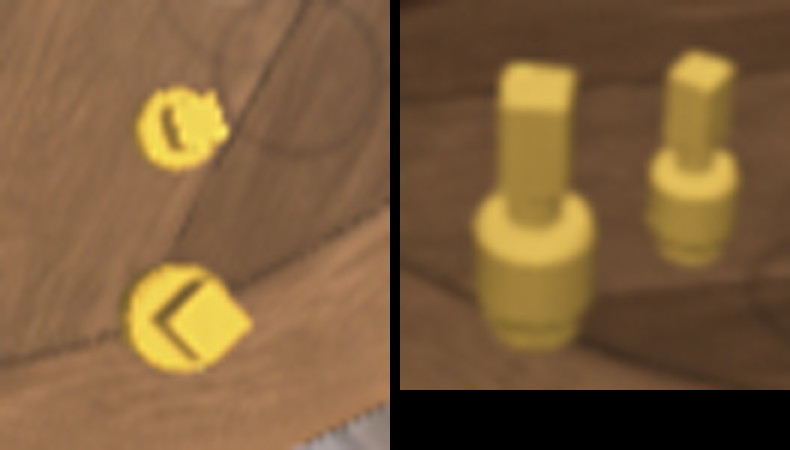

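The crop confirms it: the small weight is at top (350,211), with its grip's top at about (352,209). The tiles fit a tray at (584,59) with a yaw of about -8°. Next I'll measure the weight's position and grip yaw.

```bash
python3 - <<'E'
from h import *
for n,box in(('top',(195,225,335,368)),('scene',(235,285,315,345))):
    c=cam(n);P=cloud(c);a,b,d,e=box
    S=np.zeros(P.shape[:2],bool);S[a:b,d:e]=1
    q=P[S&(P[...,2]>80)&(P[...,2]<95)]; print(n,'top',len(q),q.mean(0).round(1) if len(q) else '',np.ptp(q,axis=0).round(1) if len(q) else '')
    if n=='top' : print(np.round(q[:,:3]))
    hsv=cv2.cvtColor(c['im'],cv2.COLOR_RGB2HSV)
    m=S&(hsv[...,0]>20)&(hsv[...,0]<32)&(hsv[...,1]>120)&(hsv[...,2]>80)
    q=P[m];print(len(q))
    for lo,hi in((2,12),(13,38),(38,46),(56,80)):
        k=q[(q[:,2]>lo)&(q[:,2]<hi)]
        if len(k): print(lo,hi,len(k),k.min(0).round(1),k.max(0).round(1),k.mean(0).round(1))
    u,v=(352,209)
    if n=='top':
        big=cv2.resize(c['im'][195:225,335:368],None,fx=16,fy=16,interpolation=cv2.INTER_NEAREST); save('w_top.png',big)
    else:
        big=cv2.resize(c['im'][240:282,316:343],None,fx=14,fy=14,interpolation=cv2.INTER_NEAREST); save('w_sc.png',big)
E
```

```text
top top 66 [ 521.7 -247.7   88. ] [23.  22.2 12.5]
[[ 533. -251.   88.]
 [ 533. -253.   90.]
 [ 531. -244.   86.]
 [ 531. -247.   85.]
 [ 531. -249.   88.]
 [ 531. -251.   89.]
 [ 530. -253.   94.]
 [ 528. -237.   84.]
 [ 528. -238.   92.]
 [ 528. -241.   90.]
 [ 528. -243.   89.]
 [ 528. -246.   87.]
 [ 528. -249.   86.]
 [ 528. -252.   86.]
 [ 528. -254.   89.]
 [ 528. -256.   88.]
 [ 526. -237.   83.]
 [ 525. -238.   88.]
 [ 525. -241.   90.]
 [ 525. -244.   87.]
 [ 525. -246.   89.]
 [ 525. -248.   93.]
 [ 525. -251.   90.]
 [ 526. -254.   87.]
 [ 525. -255.   94.]
 [ 523. -239.   88.]
 [ 523. -241.   87.]
 [ 523. -243.   89.]
 [ 523. -246.   91.]
 [ 523. -249.   87.]
 [ 523. -252.   83.]
 [ 523. -254.   87.]
 [ 523. -257.   86.]
 [ 520. -239.   85.]
 [ 520. -241.   88.]
 [ 520. -243.   90.]
 [ 520. -245.   92.]
 [ 520. -249.   87.]
 [ 520. -251.   91.]
 [ 520. -253.   91.]
 [ 520. -256.   91.]
 [ 521. -259.   88.]
 [ 518. -240.   82.]
 [ 518. -241.   91.]
 [ 518. -246.   91.]
 [ 518. -248.   92.]
 [ 518. -252.   85.]
 [ 518. -254.   86.]
 [ 518. -257.   85.]
 [ 518. -259.   90.]
[... 317 characters left out ...]
[ 510. -244.   87.]]
132
2 12 1 [ 517.6 -272.7    3.2] [ 517.6 -272.7    3.2] [ 517.6 -272.7    3.2]
13 38 13 [ 504.7 -260.8   24.8] [ 523.  -231.8   37.8] [ 509.4 -242.1   35.1]
38 46 51 [ 504.6 -262.9   38.1] [ 536.4 -230.5   45.7] [ 519.7 -242.4   41.5]
56 80 1 [ 523.3 -237.6   78.6] [ 523.3 -237.6   78.6] [ 523.3 -237.6   78.6]
scene top 68 [ 517.2 -251.5   86.4] [21.8 21.  10.7]
280
2 12 2 [ 511.2 -260.3    6.8] [ 514.1 -259.9    8. ] [ 512.7 -260.1    7.4]
13 38 78 [ 502.3 -268.4   13.3] [ 523.6 -244.3   38. ] [ 509.6 -259.7   26.8]
38 46 77 [ 502.8 -267.4   38.6] [ 535.4 -236.3   45.6] [ 515.7 -254.4   41.7]
56 80 48 [ 508.6 -261.8   57.4] [ 523.8 -248.2   79.5] [ 513.6 -255.2   69.2]
```

View pics/w_top.png

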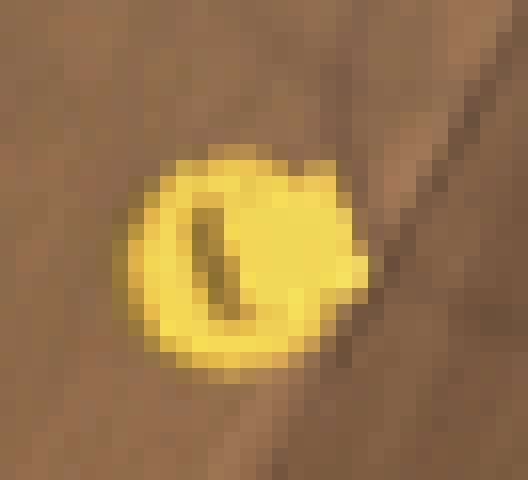

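View pics/w_sc.png

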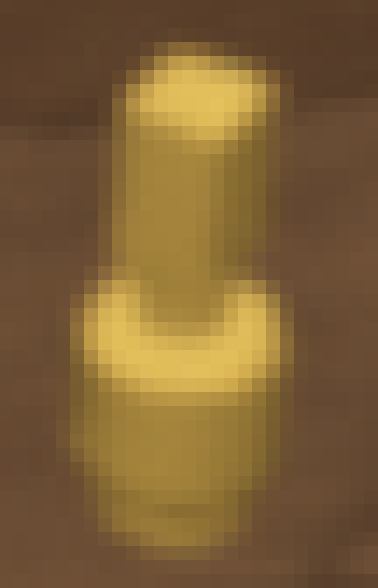

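```bash
cat > rel.py <<'E'
import sys
from h import *
# world target x y z yaw(deg) or '-' -> tool-frame row from the measured pose
def rel(t,yaw=None):
    s=ctrl.read_state(); M=R.from_euler('xyz',s['tool_rot'])
    d=M.inv().apply(np.array(t)-s['eef_pos'])
    w=[0,0,0]
    y0=np.degrees(s['tool_rot'][2])
    if yaw is not None:
        w=(M.inv()*R.from_euler('xyz',[np.pi,0,np.radians(yaw)])).as_rotvec(degrees=True)
    print('t',s['clock'],'pos',s['eef_pos'].round(1),'rot',np.degrees(s['tool_rot']).round(2),'F',s['force'].round(2),'w',round(s['width'],1)); print('shift',d.round(1),'turn',np.round(w,2))
if __name__=='__main__':
    a=[float(v) for v in sys.argv[1:]]
    rel(a[:3],a[3] if len(a)>3 else None)
E
python3 -m jog '-53 -31 0 0 0 10 1; -107 -63 0 0 0 20 1; -160 -95 0 0 0 30 1; -214 -127 0 0 0 40 1; -267 -158 0 0 0 50 1; -321 -190 0 0 0 60 1; -374 -221 0 0 0 70 1; -428 -253 0 0 0 80 1'; python3 rel.py 500 -200 240 22
```

```text
clock: 1.3
eef_pos: [562.0, 159.7, 231.5]
tool_rot: [3.141, -0.001, 1.271]
force: [0.1, 0.3, 0.9]
width: 85.2
t 1.3 pos [562.  159.7 231.5] rot [ 1.7998e+02 -4.0000e-02  7.2840e+01] F [0.12 0.33 0.87] w 85.2
shift [-361.9   46.9   -8.7] turn [-0.000e+00 -5.000e-02  5.084e+01]
```

```bash
python3 -m jog '-50 8 0 0 0 7 1; -100 15 0 0 0 14 1; -150 23 0 0 0 21 1; -200 30 0 0 0 28 1; -250 36 0 0 0 35 1; -300 42 0 0 0 43 1; -362 47 -9 0 0 51 1; -362 47 -9 0 0 51 1'; python3 - <<'E'
from h import *
d=ctrl.get_image('wrist'); print(np.round(d['hand_eye'],2))
c=cam('wrist'); save('wr1.png',c['im']); print(ctrl.read_state()['eef_pos'])
E
```

```text
clock: 2.3
eef_pos: [499.4, -205.4, 241.6]
tool_rot: [3.137, 0.0, 0.376]
force: [0.2, 0.2, -0.5]
width: 85.5
[[  -0.     -0.95   -0.3    77.36]
 [   1.     -0.      0.      1.36]
 [  -0.     -0.3     0.95 -143.2 ]
 [   0.      0.      0.      1.  ]]
[ 500.85889607 -199.40757672  240.34333917]
```

View pics/wr1.png

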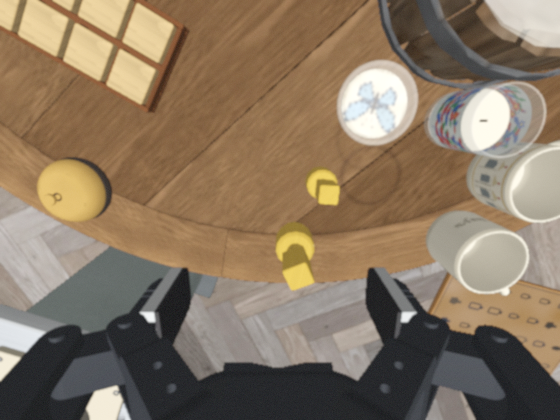

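The wrist view shows the small weight at (322,187), with its grip's top at (329,194). The large one is at (297,260) and the dish at (377,102). I'll measure the grip square now.

```bash
python3 - <<'E'
from h import *
c=cam('wrist');P=cloud(c)
save('wr2.png',cv2.resize(c['im'][165:212,300:347],None,fx=12,fy=12,interpolation=cv2.INTER_NEAREST))
S=np.zeros(P.shape[:2],bool);S[160:215,295:350]=1
m=S&(P[...,2]>76)&(P[...,2]<100)
uv=np.argwhere(m)[:,::-1]; X=np.array([pt(c,u,v,87) for u,v in uv]); r=cv2.minAreaRect(X[:,:2].astype(np.float32)); print(len(uv),X.mean(0).round(1),r, P[m].mean(0).round(1))
hsv=cv2.cvtColor(c['im'],cv2.COLOR_RGB2HSV)
mb=S&(hsv[...,0]>20)&(hsv[...,0]<32)&(hsv[...,1]>120)&(P[...,2]>36)&(P[...,2]<46)
X=np.array([pt(c,u,v,41) for u,v in np.argwhere(mb)[:,::-1]]);print('body41',len(X),cv2.minEnclosingCircle(X[:,:2].astype(np.float32)))
for a,b,d,e in((210,300,260,330),):
    S2=np.zeros_like(S);S2[a:b,d:e]=1; q=P[S2&(P[...,2]>20)]; print('big top',np.percentile(q[:,2],97), q[q[:,2]>100].mean(0))
E
```

```text
428 [ 523.4 -248.7   87. ] ((523.20849609375, -248.75375366210938), (21.62633514404297, 21.36404037475586), 17.576997756958008) [ 523.3 -248.8   86.6]
body41 348 ((523.2394409179688, -248.98411560058594), 17.53385353088379)
big top 115.33409776671073 [ 443.94190264 -246.94855183  118.75435815]
```

View pics/wr2.png

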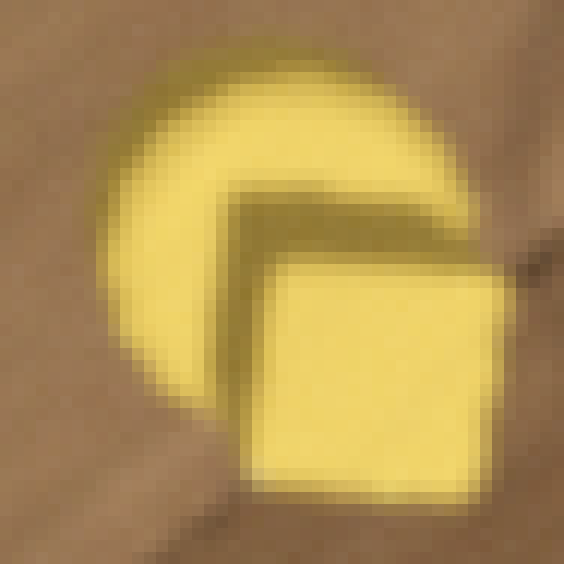

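```bash
python3 rel.py 523.2 -248.8 150 17.6;python3 rel.py 523.2 -248.8 52 17.6
```

```text
t 2.45 pos [ 501.2 -198.1  240.1] rot [-1.7993e+02 -2.0000e-02  2.2210e+01] F [-0.07  0.56 -0.7 ] w 85.7
shift [ 1.2 55.4 90. ] turn [-0.07 -0.02  4.61]
t 2.45 pos [ 501.2 -198.1  240.1] rot [-1.7993e+02 -2.0000e-02  2.2210e+01] F [-0.07  0.56 -0.7 ] w 85.7
shift [  1.1  55.5 188. ] turn [-0.07 -0.02  4.61]
```

```bash
python3 -m jog '1 28 30 0 0 2.3 1; 1 55 60 0 0 4.6 1; 1 55 90 0 0 4.6 1; 1 55 90 0 0 4.6 1; 1 55 90 0 0 4.6 1'; python3 rel.py 523.2 -248.8 52 17.6; python3 - <<'E'
from h import *
c=cam('wrist'); save('wr3.png',c['im'])
E
```

```text
clock: 3.08
eef_pos: [523.5, -248.6, 151.0]
tool_rot: [3.141, -0.001, 0.308]
force: [1.4, 0.3, -0.1]
width: 85.4
t 3.075 pos [ 523.5 -248.6  151. ] rot [ 1.7999e+02 -5.0000e-02  1.7660e+01] F [ 1.4   0.35 -0.06] w 85.4
shift [-0.4  0.1 99. ] turn [ 0.01 -0.05  0.06]
```

View pics/wr3.png

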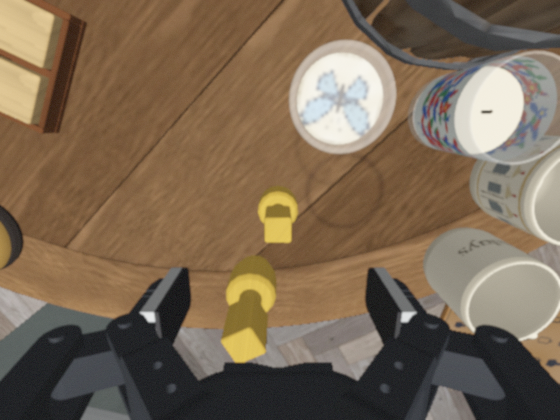

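The grip is square to the jaws and centred between them, at column 278. I'll go down and close.

```bash
python3 -m jog '0 0 35 0 0 0 1; 0 0 70 0 0 0 1; 0 0 98 0 0 0 1; 0 0 98 0 0 0 1; 0 0 98 0 0 0 -0.6; 0 0 98 0 0 0 -1; 0 0 98 0 0 0 -1; 0 0 98 0 0 0 -1'; python3 -m jog '0 0 0 0 0 0 -1;0 0 0 0 0 0 -1;0 0 0 0 0 0 -1';python3 -m jog '0 0 -15 0 0 0 -1;0 0 -30 0 0 0 -1;0 0 -30 0 0 0 -1';python3 - <<'E'
from h import *
c=cam('wrist'); save('wr4.png',c['im'])
E
```

```text
clock: 4.12
eef_pos: [523.1, -249.5, 53.1]
tool_rot: [3.141, -0.001, 0.306]
force: [-0.4, 1.5, 4.3]
width: 19.2
clock: 4.5
eef_pos: [523.0, -249.5, 53.1]
tool_rot: [3.142, -0.001, 0.306]
force: [-1.2, 1.0, 5.6]
width: 19.3
clock: 4.88
eef_pos: [523.5, -250.2, 83.8]
tool_rot: [3.139, -0.002, 0.306]
force: [0.5, -0.6, -4.5]
width: 19.1
```

View pics/wr4.png

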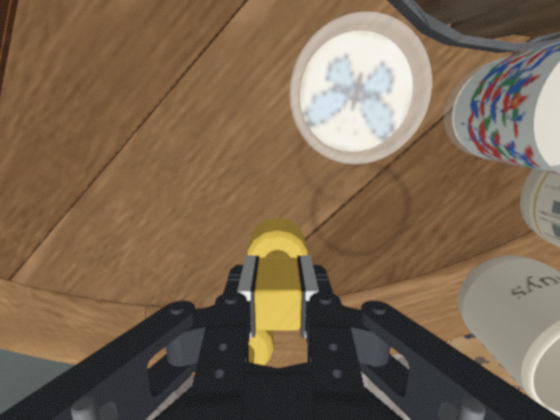

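The weight is held: the opening is 19 mm and the wrist force is -4.5 N. With the foot at z=0 the TCP was at about 53. I'll lift it over to the tray's near end and look.

```bash
python3 rel.py 550 -9 150 17.6
```

```text
t 4.925 pos [ 523.1 -249.7   83. ] rot [ 1.7994e+02 -6.0000e-02  1.7550e+01] F [-0.16  0.47 -5.05] w 18.9
shift [  98.3 -221.3  -67.1] turn [ 0.06 -0.06 -0.05]
```

```bash
python3 -m jog '0 -10 -45 0 0 0 -1; 20 -50 -67 0 0 0 -1; 40 -90 -67 0 0 0 -1; 60 -135 -67 0 0 0 -1; 80 -180 -67 0 0 0 -1; 98 -221 -67 0 0 0 -1;98 -221 -67 0 0 0 -1;98 -221 -67 0 0 0 -1'; python3 rel.py 550 -9 150 17.6; python3 - <<'E'
from h import *
c=cam('wrist'); save('wr5.png',c['im'])
P=cloud(c); hsv=cv2.cvtColor(c['im'],cv2.COLOR_RGB2HSV)
m=((hsv[...,2]>170)&(hsv[...,1]<150)&(P[...,2]>20)&(P[...,2]<40)).astype(np.uint8)
m=cv2.erode(m,np.ones((3,3)))
n,l,st,ce=cv2.connectedComponentsWithStats(m)
for i in range(1,n):
    if st[i,4]>300:
        X=np.array([pt(c,u,v,30) for u,v in np.argwhere(l==i)[:,::-1]]);r=cv2.minAreaRect(X[:,:2].astype(np.float32));print(ce[i].round(),np.round(r[0],1),np.round(r[1],1),round(r[2],1),P[l==i][:,2].mean().round(1))
E
```

```text
clock: 5.92
eef_pos: [549.1, -9.6, 149.0]
tool_rot: [3.141, 0.001, 0.307]
force: [-0.5, -1.2, -3.6]
width: 19.1
t 5.925 pos [549.1  -9.6 149. ] rot [1.7997e+02 5.0000e-02 1.7560e+01] F [-0.46 -1.2  -3.63] w 19.1
shift [ 1.1 -0.3 -1. ] turn [ 0.03  0.05 -0.04]
[143.  77.] [619.3 123.8] [39.6 39.2] 81.9 30.6
[199. 104.] [612.6  76.5] [39.7 39.2] 82.0 30.6
[252. 130.] [605.9  29.3] [38.9 39.2] 82.0 30.6
[125. 133.] [572.1 130.5] [39.6 39.6] 81.9 30.6
[303. 155.] [599.  -18.4] [39.6 39. ] 82.0 30.6
[179. 158.] [565.4  83. ] [39.3 39.5] 81.9 30.6
[230. 181.] [558.7  36. ] [38.8 39.5] 82.0 30.6
[279. 200.] [551.9 -11.8] [39.4 39.5] 81.6 30.6
```

View pics/wr5.png

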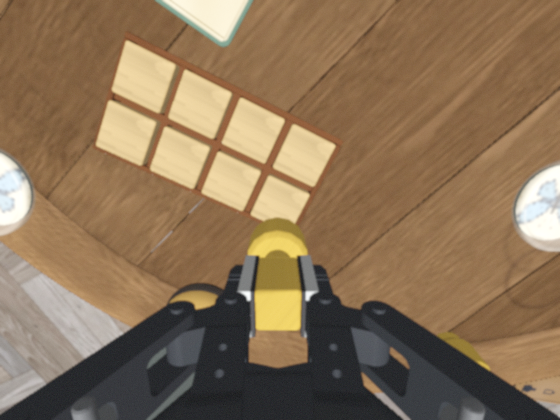

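The view shows all eight tiles, from (143,77) to (279,200), and the held weight. The tile centres differ by 1 to 3 mm from the top view. First press is tile A1, at (552,-11).

```bash
python3 rel.py 552 -11 88 17.6
```

```text
t 5.975 pos [549.1 -10.5 149.2] rot [1.7995e+02 4.0000e-02 1.7470e+01] F [ 0.51 -0.04 -4.36] w 19.3
shift [ 2.6  1.3 61.2] turn [ 0.05  0.04 -0.13]
```

```bash
python3 -m jog '2.6 1.3 30 0 0 0 -1; 2.6 1.3 55 0 0 0 -1; 2.6 1.3 61 0 0 0 -1; 2.6 1.3 61 0 0 0 -1'; python3 -m jog '0 0 3 0 0 0 -1; 0 0 3 0 0 0 -1'; python3 -m jog '0 0 1 0 0 0 -1; 0 0 1 0 0 0 -1'; python3 -m jog '0 0 1 0 0 0 -1; 0 0 1 0 0 0 -1'
```

```text
clock: 6.48
eef_pos: [552.4, -11.0, 88.5]
tool_rot: [3.141, 0.0, 0.304]
force: [0.4, 0.0, -3.9]
width: 19.7
clock: 6.72
eef_pos: [552.7, -9.8, 85.8]
tool_rot: [3.141, -0.001, 0.306]
force: [0.2, -0.3, -4.6]
width: 19.3
clock: 6.98
eef_pos: [552.4, -9.6, 84.4]
tool_rot: [-3.142, -0.0, 0.306]
force: [-0.0, -0.1, -3.1]
width: 19.1
clock: 7.22
eef_pos: [552.3, -9.8, 83.2]
tool_rot: [-3.142, 0.0, 0.306]
force: [-0.4, -1.0, -3.8]
width: 19.3
```

```bash
python3 -m jog '0 0 1 0 0 0 -1; 0 0 1 0 0 0 -1'; python3 -m jog '0 0 1 0 0 0 -1; 0 0 1 0 0 0 -1'
```

```text
clock: 7.48
eef_pos: [552.3, -9.8, 82.3]
tool_rot: [-3.141, 0.0, 0.306]
force: [-0.5, 0.3, -2.4]
width: 19.2
clock: 7.72
eef_pos: [552.4, -9.8, 81.6]
tool_rot: [-3.141, -0.0, 0.306]
force: [-1.5, 0.2, 0.9]
width: 19.4
```

```bash
python3 -m jog '0 0 0 0 0 0 -1'; python3 -m jog '0 0 0.7 0 0 0 -1; 0 0 0.7 0 0 0 -1';python3 -m jog '0 0 0.7 0 0 0 -1'
```

```text
clock: 7.85
eef_pos: [552.4, -9.8, 81.5]
tool_rot: [-3.141, -0.0, 0.306]
force: [-1.9, 1.0, 1.5]
width: 19.4
clock: 8.1
eef_pos: [552.4, -9.8, 80.9]
tool_rot: [-3.141, -0.0, 0.306]
force: [-2.4, -0.5, 5.3]
width: 19.6
clock: 8.22
eef_pos: [552.5, -9.8, 80.4]
tool_rot: [-3.141, -0.0, 0.306]
force: [-2.5, 0.7, 8.6]
width: 19.3
```

The force rises at about 6 N/mm with the foot only 2.7 mm down, which is what the token tile should do. I'll back off and compare the neighbouring tile A2.

```bash
python3 -m jog '0 0 -10 0 0 0 -1; 0 0 -20 0 0 0 -1; 0 0 -20 0 0 0 -1';  python3 rel.py 559 37 83 17.55
```

```text
clock: 8.6
eef_pos: [553.0, -9.9, 100.6]
tool_rot: [3.141, -0.001, 0.306]
force: [-0.3, -1.2, -4.9]
width: 19.0
t 8.6 pos [553.   -9.9 100.6] rot [ 1.7995e+02 -8.0000e-02  1.7540e+01] F [-0.25 -1.18 -4.91] w 19.0
shift [ 19.8 -42.9  17.6] turn [ 0.05 -0.08 -0.01]
```

```bash
python3 -m jog '10 -22 0 0 0 0 -1; 20 -43 0 0 0 0 -1; 20 -43 10 0 0 0 -1; 20 -43 16 0 0 0 -1; 20 -43 16 0 0 0 -1;20 -43 16 0 0 0 -1'; python3 -m jog '0 0 1.5 0 0 0 -1; 0 0 1.5 0 0 0 -1'; python3 -m jog '0 0 1 0 0 0 -1; 0 0 1 0 0 0 -1';  python3 -m jog '0 0 0.7 0 0 0 -1; 0 0 0.7 0 0 0 -1'; python3 -m jog '0 0 0.7 0 0 0 -1; 0 0 0.7 0 0 0 -1'
```

```text
clock: 9.35
eef_pos: [558.5, 36.2, 84.0]
tool_rot: [3.141, 0.0, 0.305]
force: [0.2, -0.4, -4.0]
width: 19.0
clock: 9.6
eef_pos: [558.7, 36.7, 82.6]
tool_rot: [3.141, -0.0, 0.306]
force: [0.9, 0.7, -4.2]
width: 19.2
clock: 9.85
eef_pos: [558.7, 36.9, 81.5]
tool_rot: [3.141, -0.0, 0.306]
force: [-0.4, -1.9, -2.5]
width: 19.6
clock: 10.1
eef_pos: [558.7, 37.0, 80.8]
tool_rot: [3.141, -0.0, 0.306]
force: [0.6, -2.0, -1.8]
width: 19.2
clock: 10.35
eef_pos: [558.7, 37.0, 80.1]
tool_rot: [3.141, -0.0, 0.306]
force: [0.8, -2.5, -1.4]
width: 19.1
```

At the same depth A2 reads -1.4 N, so it is soft, while A1 read +8.6 N. A1 is the tile over the token. I'll go back and set the weight down at its middle.

```bash
python3 -m jog '0 0 -10 0 0 0 -1; 0 0 -20 0 0 0 -1; 0 0 -20 0 0 0 -1';  python3 rel.py 552 -11 83 17.55
```

```text
clock: 10.72
eef_pos: [559.0, 37.6, 101.0]
tool_rot: [-3.142, -0.002, 0.307]
force: [0.1, 0.3, -4.0]
width: 18.9
t 10.725 pos [559.   37.6 101. ] rot [-1.800e+02 -9.000e-02  1.756e+01] F [ 0.11  0.35 -4.  ] w 18.9
shift [-21.4  44.2  17.9] turn [-0.   -0.09  0.01]
```

```bash
python3 -m jog '-10 22 0 0 0 0 -1; -21 44 0 0 0 0 -1; -21 44 10 0 0 0 -1; -21 44 17 0 0 0 -1; -21 44 17 0 0 0 -1;-21 44 17 0 0 0 -1'; python3 -m jog '0 0 1 0 0 0 -1; 0 0 1 0 0 0 -1'; python3 -m jog '0 0 1 0 0 0 -1; 0 0 1 0 0 0 -1;0 0 1 0 0 0 -1'
```

```text
clock: 11.48
eef_pos: [551.5, -10.1, 82.9]
tool_rot: [-3.141, 0.0, 0.307]
force: [0.1, 0.5, -3.4]
width: 19.2
clock: 11.72
eef_pos: [551.8, -10.4, 82.1]
tool_rot: [-3.141, -0.0, 0.307]
force: [-0.3, 0.6, -2.2]
width: 19.1
clock: 12.1
eef_pos: [551.8, -10.6, 81.3]
tool_rot: [-3.141, -0.0, 0.306]
force: [-1.0, 2.8, 2.4]
width: 19.3
```

```bash
python3 -m jog '0 0 -0.4 0 0 0 -1; 0 0 -0.4 0 0 0 -0.5; 0 0 -0.4 0 0 0 -0.4; 0 0 -0.4 0 0 0 -0.2; 0 0 -0.4 0 0 0 0; 0 0 -0.4 0 0 0 0.2; 0 0 -0.4 0 0 0 0.2;0 0 -0.4 0 0 0 0.2'; python3 - <<'E'
from h import *
c=cam('wrist'); save('wr6.png',c['im'])
E
```

```text
clock: 13.1
eef_pos: [551.7, -11.0, 81.4]
tool_rot: [-3.142, -0.0, 0.306]
force: [0.4, -0.1, 0.9]
width: 51.4
```

View pics/wr6.png

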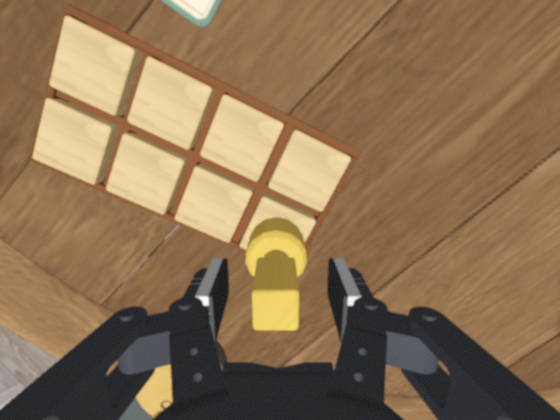

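The weight stands on the tile at (278,235) and the jaws are clear on both sides. I'll rise straight up and check.

```bash
python3 -m jog '0 0 -20 0 0 0 0.2; 0 0 -50 0 0 0 0.2; 0 0 -90 0 0 0 0.2; 0 0 -130 0 0 0 0.2; 0 0 -130 0 0 0 0.2; 0 0 -130 0 0 0 0.2;0 0 -130 0 0 0 0.2'; python3 - <<'E'
from h import *
c=cam('wrist'); save('wr7.png',c['im'])
P=cloud(c); hsv=cv2.cvtColor(c['im'],cv2.COLOR_RGB2HSV)
m=((hsv[...,2]>170)&(hsv[...,1]<150)&(P[...,2]>20)&(P[...,2]<40)).astype(np.uint8)
m=cv2.erode(m,np.ones((3,3)))
n,l,st,ce=cv2.connectedComponentsWithStats(m)
for i in range(1,n):
    if st[i,4]>200:
        X=np.array([pt(c,u,v,30) for u,v in np.argwhere(l==i)[:,::-1]]);r=cv2.minAreaRect(X[:,:2].astype(np.float32));print(ce[i].round(),np.round(r[0],1),np.round(r[1],1),P[l==i][:,2].mean().round(2))
br=(hsv[...,0]>20)&(hsv[...,0]<32)&(hsv[...,1]>120)&(abs(P[...,0]-552)<40)&(abs(P[...,1]+11)<40)
for lo,hi,z in((108,124,115.5),(62,74,69.5)):
    k=br&(P[...,2]>lo)&(P[...,2]<hi)
    if k.sum()>5:
        X=np.array([pt(c,u,v,z) for u,v in np.argwhere(k)[:,::-1]]);r=cv2.minAreaRect(X[:,:2].astype(np.float32));print(z,k.sum(),np.round(r[0],1),np.round(r[1],1),cv2.minEnclosingCircle(X[:,:2].astype(np.float32)),np.median(P[k][:,2]))
c=cam('scene'); save('sc2.png',cv2.resize(c['im'][150:310,180:380],None,fx=4,fy=3.75//1 and 3.75))
E
```

```text
clock: 14.02
eef_pos: [550.8, -10.8, 210.2]
tool_rot: [-3.141, 0.002, 0.306]
force: [-0.4, -0.8, 0.3]
width: 51.0
[168.  85.] [619.3 123.9] [39.2 38.9] 30.55
[212. 107.] [612.5  76.5] [39.2 39. ] 30.58
[256. 129.] [606.   29.4] [38.6 38.7] 30.59
[153. 131.] [572.  130.6] [39.2 39.1] 30.58
[297. 149.] [599.1 -18.5] [39.2 38.2] 30.64
[196. 151.] [565.3  83.1] [39.1 39.1] 30.61
[237. 171.] [558.6  36. ] [38.4 39.1] 30.65
[281. 177.] [560.8 -12.8] [38.7 21.5] 29.22
[232. 297.] [4.044e+02 1.000e-01] [52.7 13.5] 31.74
115.5 593 [552.4 -11. ] [20.8 19.9] ((552.202392578125, -10.717764854431152), 13.569896697998047) 115.86400966777174
69.5 508 [555.2 -10.8] [29.6 34.2] ((552.5722045898438, -10.983963012695312), 17.660558700561523) 69.48553642044601
```

View pics/wr7.png

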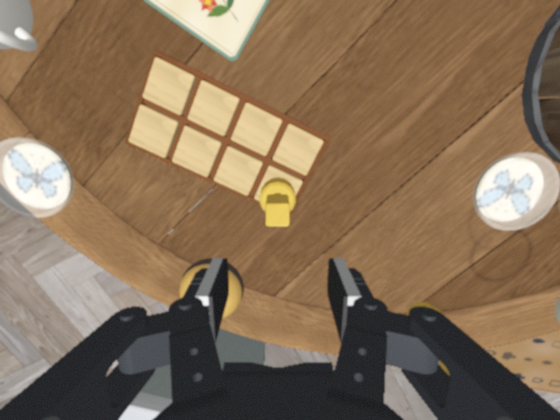

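View pics/sc2.png

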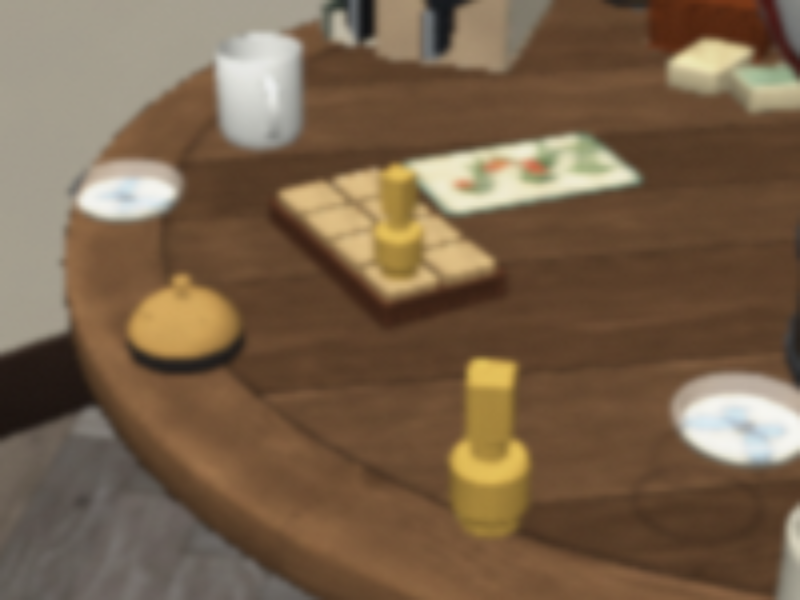

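The weight stands upright, with its grip top (552.4,-11.0) directly over its body (552.6,-11.0). That is within 1 mm of the tile's centre (552,-11.8). The tile is only 1.4 mm lower than the others, and nothing else has moved.

```bash
python3 -c "
from cell import ctrl
print(ctrl.finish_job(), ctrl.read_state()['clock'])"
```

```text
the job is handed in; nothing more can be done
the job is handed in; nothing more can be done
```

The small brass weight is standing upright on the tile over the token, and the job was handed in at about 14 s.

- **Finding the tile:** I pressed two tiles with the weight's foot. The near-row tile at the tray's right-hand end, at about (552, -12) mm, stiffened at roughly 6 N/mm with the foot only 2.7 mm down. Its neighbour gave only about 3 N at the same depth. The pressing force stayed near 13 N, well under the 20 N limit. I did not press the other six tiles, as the difference was clear.
- **Last checks:** The weight is within about 1 mm of the tile's centre, and its grip top sits directly over its body. The tile is about 1.4 mm below the others, where an ordinary tile would sink 4 to 6 mm. The gripper was well above the weight and touching nothing. In the pictures the other goods looked unmoved.
- **Disagreement:** The top and wrist cameras differed by up to 3 mm on the tile positions. I used the wrist camera's values.

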